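# Make up the set weight on a spring scale with seal stones

## Task

Lay the right two of the three seal stones from the sloping stand flat on their sides in the pan of the spring scale, so that the pan's pointer comes to rest inside the window of the index clip; the third stone stays lying where it is on the stand. Lower the stones onto the pan rather than dropping them, do not force the pan down to its stop, and leave the lion figure, the paste tin and the pebble alone.

Things in the scene. Friction and masses are not known exactly. Their poses are not given: they have to be found in the camera images.
- stone_short_centre (a point): The short seal stone: dark mottled square bar with two flat ends, 35 (x) x 36 (y) x 68 (z) mm, 220 g (this and the other stones may weigh 2 % more or less). z runs along it from its flat foot. At the start it lies on its side on the sloping board, foot against the lip, z up the slope, x square into the board (30 degrees from straight down), y along the lip. This point is its centre.
- stone_mid_centre (a point): The middle-length seal stone: dark mottled bar with one flat end and one rounded end, 34 (x) x 38 (y) x 86 (z) mm, 305 g. z runs along it from its flat foot. At the start it lies on its side on the sloping board, foot against the lip, z up the slope, x square into the board (30 degrees from straight down), y along the lip. This point is its centre.
- stone_long_centre (a point): The long seal stone: green bar with one flat end and one rounded end, 34 (x) x 38 (y) x 112 (z) mm, 390 g. z runs along it from its flat foot. At the start it lies on its side on the sloping board, foot against the lip, z up the slope, x square into the board (30 degrees from straight down), y along the lip. This point is its centre.
- stand: Fixed stand, board 150 mm up the slope, 240 mm wide, sloped 30 degrees; the low edge, with a lip 12 mm proud, is on the left (+y). The stones lie side by side in 3 bays 75 mm apart, in any order, parted by 4 mm high strips. Origin on the table under the middle, x level towards the high edge, y along the lip. The board's face is 62 mm above the table at its middle, 25 at the low, 100 at the high edge.
- scale: Fixed spring scale, base 170 (x) x 160 (y) x 32 mm high, a white upright plate 60 mm wide and 288 mm high on its right (-y) side, its face 115 mm from the middle. Ticks on the plate are 10 mm apart, the top one level with the empty pan's pointer. Origin on the table under the middle of the pan, z up, x towards the plate. Nothing is above the pan.
- pan (a joint): How far the pan has sunk, in m: 0 when empty, grows downwards, hard stop at 0.115. The spring is linear, 90 N/m, so 100 g sinks it 10.9 mm; well damped, at rest within a second. The pan stays level wherever it is loaded.
- pan_floor (a point): The middle of the top of the pan's floor, 165 mm above the table when empty; same axes as the scale. The pan is a steel tray, inside 152 (x) x 172 (y) mm, its rim standing 8 mm above its floor.
- pointer (a point): The flat dark pointer, 34 mm wide and 3 mm thick, carried by an upright strip on the right edge of the pan, 110 mm above the pan's floor; it moves down with the pan in front of the white plate. This point is its middle, 100 mm from the pan's middle.
- index_middle (a point): The middle of the window of the index clip, which is fixed on the white plate at the height that the pointer must reach: two dark level bars one above the other, 16 mm clear between them. The pointer is inside the window when its height is within 6.5 mm of this point. Its height above the table differs from job to job and always suits some pair of the stones.
- lion_centre (a point): Bystander: small carved stone lion, 36 x 44 x 65 mm, stands loose between stand and scale, near the robot. Its centre.
- paste_tin: Bystander: low round red tin, 48 mm across, 12 mm high, loose in front of the stand. Origin under its middle.
- pebble: Bystander: smooth green pebble, 26 x 55 x 17 mm, loose on the table in front of the scale. Origin under its middle.

How it is judged:
By the outcome, as a careful person would: the job done as asked, in the order asked, and still so for the second after the job is handed in, with the robot touching nothing.
It also fails if it takes over 51 s, if anything falls off the work surface, if the arm or the gripper's body presses on something with over 40 N, if the wrist force passes 120 N, or if a joint passes its speed limit or range.

## Robot

A 6-joint arm with a two-finger parallel gripper is mounted at the origin on a cart in front of the work surface, level with it; the furniture and walls round the work are solid. World frame = base frame: x ahead of the robot, y to its left, z up, the work surface at z = 0. Lengths are in mm, angles in rad, forces in N, time in s.
With the tool pointing down it reaches from about 250 to 775 mm from the base axis. Payload 4 kg.
Tool frame: the origin (TCP) lies at the very end of the fingers, on their centre line; the grasp point (between the pads) lies 19 mm behind it; z points along the fingers, y is the line along which they close (so a half turn about z gives the same grasp; the last joint's range is limited). The gripper opens to 85 mm and grips with 20 to 120 N. Pads are 22 mm wide; open, the fingers measure 114 mm over their backs; the gripper's body (76 mm by 85 mm) begins 54 mm behind the grasp point. The pads swing forward as they close: fully open they stand 13 mm farther back than shut.
Start: joints at [1.191, 0.087, 1.371, -0, 1.684, -0.103], TCP at [150.312, 529.078, 231.341] pointing down, gripper open.
Joint ranges: [-3.1, 3.1], [-0.76, 2.03], [0.27, 2.55], [-1.08, 4.22], [0.17, 2.65], [-2.57, 2.57]. Speed limits (rad/s): [2.79, 2.79, 3.14, 3.14, 3.14, 3.14].

## Interface

Orientations are given as a rotation vector (axis times angle).
In Python, from plant import ctrl, vision, workorder, nets gives the robot as it stands.
- The arm moves only by the tool drive_tool, never from a script. Its arguments are lists of equal length, an entry for each row: "dr": the turn, a rotation vector about the tool's x, y, z in degrees, a list of three; "xyz": the shift along the tool's x, y, z in cm, a list of three; "claw": the finger opening in cm, from 0 to 8.54. A call has 1 to 5 rows; each row is the pose to reach, as a shift and turn from the pose commanded when the call began, along the tool's axes at that moment; what a row does not reach only later rows make up. A row lasts 1/12 s, in which the tool goes at most 41.7 mm and 7.16 degrees, less where a joint would pass 70% of its speed; a pose out of reach is approached as far as the arm can. A call with a gripper value outside its range is refused whole. The fingers move at their own pace and stop on an object; the grip force is fixed at half the most. Time passes only in rows, so rows that repeat a pose let the fingers close. It gives the time, the measured TCP pose, the force, the opening and the grip force at its end, in the units of the state.
- ctrl.get_obs(): the state, without advancing time (a new reading comes with each control period).
- vision.snapshot(name): name is "side" or "top" or "wrist"; returns a dict with "color" (480x640x3 uint8, red, green, blue), "range_z" (480x640 float32, mm along the optical axis (not along the pixel's ray), 0 where there is no reading), "mtx" (3x3 intrinsics, pixels), "world_from_camera" (4x4, takes a point from camera to world coordinates); the wrist camera has in their place "mount" (4x4, takes a point from camera to tool coordinates, whose origin is the TCP and whose axes are the flange's). Camera axes: x right, y down, z forward; pixel columns grow to the right and rows downward; lengths in mm; the calibration is good to about 2 mm. A picture is of the moment at which its call begins: read the wrist's pose just before it.
- workorder.sign_off(): hands the job in; it is judged then, once.
Trained networks look in the newest picture that a camera, given by its name, has taken for a name from the list of things; names that differ only in an ending like _2 or _b are one class to them, and where a whole thing is asked for, a point or a joint stands for the part that bears it (a point fixed in the world has none). Each returns a list of dicts, best first, with "p" (0 to 1); they miss things now and then, are a little off and sometimes report something else, mostly with a low value. They report only what shows in the picture. A call takes as long as a camera call.
- nets.masks_of(camera, thing): "pixels" (480x640 bool, what is visible of it) and "location" ([column, row] in pixels, amid what is visible of it).
- nets.tip_of(camera, thing): "location" ([column, row] in pixels: a listed point, or the origin of a listed thing).
The state is a dict: "t": time; "q": joint angles; "qvel": joint speeds; "effort": joint torques, N m; "eef_pos": TCP position; "ee_rot": TCP orientation; "contact_force": force on the tool from outside, world axes, zero at the start; "torque": the same for the moment, N m; "grip_width": opening from 0.0 (shut) to 1.0 (fully open); "grip_force": force on a finger pad.
Only numpy, scipy, OpenCV 4.12 (cv2) and the standard library are available. Lean on these libraries where they do the work, as an engineer would, in place of code of your own. Each camera call takes 0.05 s, during which the arm holds its last target. There are 200 camera calls.

## Working session

There is one attempt and no reset: what is moved stays moved. The work goes in short steps, Python scripts to look and compute and a tool call to move; the robot and the scene stay as the last step left them, time stands still between calls to the robot, and variables do not carry over. Pictures are saved under pics/ and viewed, at most 10 in all, crops included, and the job is handed in when it is done.

Besides the shell and the picture viewer there is one more tool, called after "Emit:" as name(argument=value, ...), one argument or row to a line, values as JSON. drive_tool: Moves the arm, as the interface text tells. Its arguments: {"type":"object","properties":{"dr":{"type":"array"},"xyz":{"type":"array"},"claw":{"type":"array"}},"required":["dr","xyz","claw"]}

```bash
mkdir -p pics; cat > h.py <<'E'
import numpy as np, cv2
from scipy.spatial.transform import Rotation as R
from plant import ctrl, vision, workorder, nets
def cam(name):
    o=ctrl.get_obs(); s=vision.snapshot(name)
    if 'mount' in s:
        T=np.eye(4);T[:3,:3]=R.from_rotvec(o['ee_rot']).as_matrix();T[:3,3]=o['eef_pos'];s['T']=T@s['mount']
    else: s['T']=s['world_from_camera']
    return s
def cloud(s):
    v,u=np.mgrid[:480,:640];z=s['range_z'];K=s['mtx']
    P=np.stack([(u-K[0,2])/K[0,0]*z,(v-K[1,2])/K[1,1]*z,z],-1)
    return P@s['T'][:3,:3].T+s['T'][:3,3]
def save(s,fn): cv2.imwrite('pics/'+fn,s['color'][:,:,::-1])
E
python3 - <<'E'
from h import *
np.set_printoptions(precision=1,suppress=True)
o=ctrl.get_obs();print(o['t'],o['eef_pos'],R.from_rotvec(o['ee_rot']).as_matrix(),o['grip_width'])
ims=[]
for c in ['top','side']:
    s=cam(c);P=cloud(s);save(s,c+'0.png');ims.append(s['color']);print(c,s['T'])
    for n in ['stone_short_centre','stone_mid_centre','stone_long_centre','stand','scale','pan_floor','pointer','index_middle','lion_centre','paste_tin','pebble']:
        for d in nets.tip_of(c,n)[:2]:
            u,v=map(int,np.round(d['location']));print(n,round(d['p'],2),u,v,P[min(v,479),min(u,639)])
        m=nets.masks_of(c,n)
        if m: 
            q=P[m[0]['pixels']&(s['range_z']>0)];print('   mask',round(m[0]['p'],2),len(q),np.median(q,0) if len(q) else '')
    np.save(c+'0.npy',P)
E
```

```text
0.0 [150.1 528.6 230.1] [[-1.   0.3 -0. ]
 [ 0.3  1.  -0. ]
 [ 0.  -0.  -1. ]] 0.9995751368183692
top [[   0.    -1.     0.1  403.5]
 [  -1.    -0.    -0.   -92.6]
 [   0.    -0.1   -1.  1035.4]
 [   0.     0.     0.     1. ]]
stone_short_centre 0.68 240 257 [445.5  59.   82.7]
   mask 0.59 540 [445.8  66.8  72.2]
   mask 0.74 680 [591.   83.9  74.5]
stone_long_centre 0.73 243 221 [523.3  52.2  92.6]
   mask 0.57 826 [521.3  61.6  83.5]
   mask 0.78 4528 [507.8  15.7  74.1]
scale 0.54 317 292 [ 369.1 -109.4   60.2]
   mask 0.94 8769 [ 566.6 -225.   164.4]
pan_floor 0.67 373 197 [ 564.2 -221.   163. ]
   mask 0.59 7445 [ 568.5 -219.3  164.5]
pointer 0.79 435 178 [ 578.2 -315.2  275.1]
pointer 0.56 359 290 [ 372.3 -207.7   17.5]
index_middle 0.62 315 294 [ 364.7 -105.    60.5]
index_middle 0.6 425 190 [ 556.5 -296.9  275.2]
   mask 0.64 146 [ 551.7 -325.7  208. ]
lion_centre 0.72 318 292 [ 369.1 -111.6   61.7]
lion_centre 0.25 240 258 [443.3  59.   82.8]
   mask 0.71 226 [ 366.9 -107.2   56.5]
paste_tin 0.87 235 292 [366.9  81.6   6. ]
paste_tin 0.55 238 260 [439.1  64.   78.4]
   mask
[... 698 characters left out ...]
.3 -182.2   32.6]
scale 0.63 285 194 [ 570.  -212.8  168.9]
   mask 0.9 10643 [ 566.7 -215.8  164.9]
pan_floor 0.85 289 193 [ 563.2 -221.4  165.7]
   mask 0.95 5365 [ 568.5 -218.3  166.3]
pointer 0.75 285 118 [ 582.6 -331.4  273.1]
   mask 0.91 5210 [ 568.7 -215.8  166.3]
index_middle 0.67 292 335 [524.2  69.3  80.8]
index_middle 0.56 287 151 [ 575.6 -297.5  216.5]
   mask 0.58 166 [ 565.9 -326.1  197.2]
lion_centre 0.58 381 285 [371.4 -97.1  48.9]
lion_centre 0.35 288 156 [ 573.8 -298.1  204.4]
   mask 0.69 664 [366.1 -99.6  31.7]
paste_tin 0.88 384 376 [364.4  84.7   9.1]
   mask 0.89 603 [367.9  83.9  10.5]
pebble 0.71 380 262 [ 369.8 -201.9   14.5]
   mask 0.58 280 [ 369.8 -205.5   15.4]
```

```bash
python3 - <<'E'
from h import *
a=cv2.imread('pics/side0.png');b=cv2.imread('pics/top0.png')
x=cv2.resize(a[95:215,230:350],(480,480),interpolation=cv2.INTER_CUBIC);cv2.imwrite('pics/sidecrop.png',x)
cv2.imwrite('pics/side_full.png',a)
np.set_printoptions(precision=1,suppress=True)
P=np.load('side0.npy')
g=a.mean(2)
for c in (278,281,284,287,290,293,296):
    print(c,[(r,int(g[r,c]),int(P[r,c,1]),int(P[r,c,2])) for r in range(112,172,1) if g[r,c]<110])
E
```

```text
278 [(144, 99, -330, 212), (145, 99, -329, 210), (146, 101, -324, 211), (147, 98, -319, 211), (152, 101, -328, 194), (153, 61, -328, 192), (154, 53, -323, 192), (155, 79, -321, 191), (156, 109, -329, 183), (170, 105, -288, 174), (171, 102, -292, 170)]
281 [(125, 102, -296, 275), (144, 92, -333, 211), (145, 100, -328, 211), (146, 104, -325, 211), (147, 99, -322, 210), (152, 105, -332, 192), (153, 67, -329, 191), (154, 56, -326, 190), (155, 78, -321, 191), (156, 109, -333, 182), (171, 107, -290, 172)]
284 [(116, 92, -333, 276), (117, 100, -330, 275), (125, 98, -297, 275), (137, 108, -331, 229), (138, 87, -329, 228), (145, 103, -328, 212), (146, 104, -325, 211), (147, 84, -323, 209), (152, 101, -332, 192), (153, 67, -333, 189), (154, 51, -323, 193), (155, 75, -324, 190), (156, 105, -333, 182), (158, 100, 671, 795), (159, 95, -334, 174), (171, 104, -295, 168)]
287 [(116, 90, -332, 277), (117, 102, -332, 275), (125, 97, -297, 275), (126, 101, -297, 273), (127, 102, -293, 273), (128, 100, -296, 269), (129, 104, -297, 266), (130, 101, -294, 266), (131, 103, -299, 261), (132, 102, -299, 259)
[... 2418 characters left out ...]
156, 91, -324, 188), (157, 95, -329, 183), (158, 85, -332, 179), (159, 71, -331, 177), (160, 92, -336, 171), (161, 101, -331, 172), (162, 88, -331, 169), (163, 77, -329, 168), (164, 93, -333, 163), (165, 103, -329, 163), (166, 105, -329, 160), (167, 108, -332, 156), (171, 105, -295, 170)]
296 [(116, 101, -333, 277), (117, 96, -330, 277), (125, 102, -298, 276), (138, 91, -335, 225), (139, 100, -329, 227), (144, 107, -332, 213), (145, 104, -331, 211), (146, 106, -326, 212), (147, 79, -323, 211), (148, 101, -331, 204), (152, 107, -330, 195), (153, 76, -330, 193), (154, 55, -324, 193), (155, 68, -324, 191), (156, 96, -324, 189), (158, 106, -335, 177), (159, 91, -333, 176), (160, 106, -332, 174)]
```

View pics/sidecrop.png

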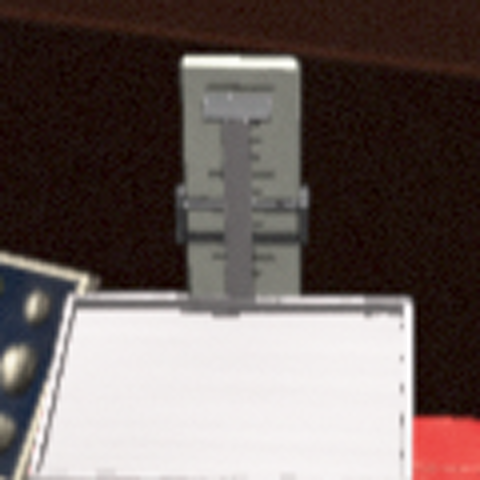

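View pics/side0.png

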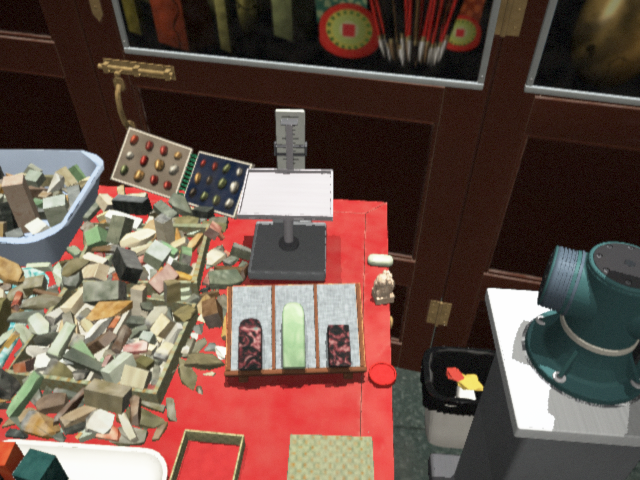

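```bash
python3 - <<'E'
from h import *
np.set_printoptions(precision=1,suppress=True)
s=cam('side');P1=cloud(s);P=(np.load('side0.npy')+P1)/2
g=s['color'].mean(2);T=s['T'];K=s['mtx']
cols=np.r_[278:284,296:302]
def zon(r,c,y):
    d=T[:3,:3]@np.array([(c-K[0,2])/K[0,0],(r-K[1,2])/K[1,1],1]);return (T[:3,3]+d*(y-T[1,3])/d[1])[2]
for r in range(112,166): print(r,int(g[r,cols].mean()),np.r_[np.median(P[r,cols],0)[1:],zon(r,290,-334),zon(r,290,-324)])
print(g[136:162,273:309].astype(int)[:, ::3])
E
```

```text
112 144 [-332.5  286.2  285.7  290.8]
113 124 [-331.8  284.2  283.5  288.6]
114 123 [-331.6  282.5  281.3  286.4]
115 121 [-333.   279.6  279.   284.2]
116 112 [-332.7  277.6  276.8  282. ]
117 113 [-331.4  275.5  274.6  279.8]
118 123 [-333.   272.8  272.3  277.5]
119 129 [-330.5  271.5  270.1  275.3]
120 130 [-331.6  269.5  267.8  273.1]
121 128 [-330.1  267.6  265.6  270.8]
122 129 [-329.4  265.2  263.3  268.6]
123 127 [-329.5  263.   261.   266.4]
124 118 [-316.   268.8  258.8  264.1]
125 116 [-332.2  257.9  256.5  261.9]
126 124 [-333.   254.4  254.2  259.6]
127 125 [-332.5  252.7  251.9  257.3]
128 125 [-333.   250.3  249.6  255. ]
129 126 [-331.2  248.7  247.3  252.8]
130 126 [-333.1  245.3  245.   250.5]
131 126 [-332.6  243.2  242.7  248.2]
132 126 [-332.8  240.8  240.4  245.9]
133 126 [-331.2  239.1  238.   243.6]
134 126 [-331.7  236.4  235.7  241.3]
135 125 [-332.8  234.4  233.4  239. ]
136 125 [-332.1  231.8  231.   236.6]
137 120 [-332.6  229.6  228.7  234.3]
138 113 [-332.2  226.8  226.3  232. ]
139 119 [-332.5  224.7  223.9  229.6]
140 126 [-332.6  222.6  221.6  227.3
[... 1572 characters left out ...]
121 108 102 101 109 103  99  99  51]
 [ 21  62 128 126 121 101  99 120 120 118 117  50]
 [ 22  58 124 124 121 100 102 103 123 124 119  51]
 [ 28  61 122 122 119 102 103  91 124 121 118  51]
 [ 32  58 107 104 106 100 101 105 107 108 109  50]
 [ 31  45  66  68  69 101 100  76  74  76  77  54]
 [ 26  44  53  57  61  98  98  60  59  55  53  51]
 [ 24  38  73  83  70  99 101  74  63  66  65  40]
 [ 18  38 110 110 102 100  96  98  95  96  97  27]
 [ 19  42 125 122 119  99  99 118 118 123 120  19]
 [ 21  46 127 122 101 100 102 103 107 123 123  21]
 [ 21  47 125 122  94  99 102  85  92 123 124  15]
 [ 15  45 127 123 120 101 100 105 107 124 122  12]
 [ 13  42 126 125 123 101 103 115 120 123 125  18]]
```

```bash
python3 - <<'E'
from h import *
np.set_printoptions(precision=2,suppress=True)
for c in ['side','top']:
    s=cam(c);P=cloud(s)
    m=nets.masks_of(c,'stand')[0]['pixels']&(s['range_z']>0)
    q=P[m]; q=q[(q[:,2]>30)]
    # board normal RANSAC
    rng=np.random.default_rng(0);b=(0,)
    for _ in range(400):
        a=q[rng.choice(len(q),3)];n=np.cross(a[1]-a[0],a[2]-a[0]);n/=np.linalg.norm(n)+1e-9;n*=np.sign(n[2])
        if not(.75<n[2]<.95):continue
        k=abs((q-a[0])@n)<3
        if k.sum()>b[0]:b=(k.sum(),k)
    w=q[b[1]];o=w.mean(0);n=np.linalg.svd(w-o,full_matrices=False)[2][2];n*=np.sign(n[2])
    print(c,'n',n,'o',o)
    ex=np.array([1,0,0])-n[0]*n;ex/=np.linalg.norm(ex);ez=np.cross(ex,-n)*1.0
    if ez[2]<0: ez=-ez
    for nm in ['mid','long','short']:
        M=nets.masks_of(c,f'stone_{nm}_centre')
        M=[d for d in M]
        if not M: print(nm,'none');continue
        p=P[cv2.erode(M[0]['pixels'].astype(np.uint8),np.ones((1,1)))>0]-o
        h=p@n; t=p[(h>24)&(h<42)]
        r=cv2.minAreaRect(np.c_[t@ex,t@ez].astype(np.float32))
        cc=o+ex*r[0][0]+ez*r[0][1]+n*17
        print(nm,len(t),'h',np.median(t@n),'rect',np.array(r[1]),r[2],'centre',cc)
    m=nets.masks_of(c,'pan_floor')[0]['pixels'];q=P[m];q=q[abs(q[:,2]-166)<8]
    print('pan',cv2.minAreaRect(q[:,:2].astype(np.float32)),np.median(q,0))
    if c=='side':print('mount',vision.snapshot('wrist')['mount'])
E
```

```text
side n [-0.07  0.49  0.87] o [525.02  21.2   70.48]
mid none
long 1369 h 32.683738577511924 rect [110.    37.31] 84.25061798095703 centre [523.69  59.62  68.06]
short 895 h 33.96102710040494 rect [67.99 35.94] 83.77507019042969 centre [445.71  67.54  57.41]
pan ((566.748779296875, -217.56373596191406), (178.77687072753906, 166.93472290039062), 3.503225564956665) [ 567.36 -213.21  166.17]
mount [[   0.     -0.96   -0.29   73.04]
 [   1.      0.     -0.     -0.04]
 [   0.     -0.29    0.96 -142.45]
 [   0.      0.      0.      1.  ]]
top n [-0.06  0.49  0.87] o [521.43  17.43  72.63]
mid 524 h 32.20327060264631 rect [85.87 38.09] 83.58061218261719 centre [594.53  82.1   61.26]
long 696 h 32.367352450614064 rect [111.98  37.76] 83.75190734863281 centre [523.45  62.66  66.91]
short 427 h 33.36656430548195 rect [70.29 35.57] 82.80123138427734 centre [445.99  69.71  57.2 ]
pan ((566.9343872070312, -214.94821166992188), (180.61160278320312, 161.41749572753906), 3.5869760513305664) [ 566.21 -215.21  164.43]
```

```bash
cat >> h.py <<'E'
from scipy.spatial.transform import Slerp
def pose(psi,tilt):
    p,t=np.radians([psi,tilt]);d=np.array([np.sin(p),-np.cos(p),0])
    n=np.cos(t)*np.array([0,0,1])-np.sin(t)*d;y=np.array([np.cos(p),np.sin(p),0])
    return R.from_matrix(np.c_[np.cross(y,-n),y,-n]),n
def plan(*targets,start=None):
    """targets (pos, Rot): prints per-call tool-frame dr deg, xyz cm"""
    o=ctrl.get_obs();p,r=np.array(o['eef_pos']),R.from_rotvec(o['ee_rot'])
    print('t',round(o['t'],2),'at',np.round(p,1),'grip',round(o['grip_width']*8.54,2),'F',np.round(o['contact_force'],1))
    for P,Q in targets:
        N=int(max(1,np.ceil(np.linalg.norm(P-p)/195),np.ceil(np.degrees((r.inv()*Q).magnitude())/33)))
        S=Slerp([0,1],R.concatenate([r,Q]));p0=p
        for i in range(N):
            p1=p0+(P-p0)*(i+1)/N;r1=S((i+1)/N)
            print('  dr',np.round(np.degrees((r.inv()*r1).as_rotvec()),1).tolist(),'xyz',np.round(r.inv().apply(p1-p)/10,2).tolist())
            p,r=p1,r1
LONG=np.array([523.6,61.,67.5]);MID=np.array([594.5,82.5,61.3]);PAN=np.array([566.8,-216.,165.])
E
python3 - <<'E'
from h import *
Q,n=pose(6.5,30)
plan((LONG+n*90,Q),(LONG-n*13,Q))
E
```

```text
t 3.0 at [150.3 529.1 231.3] grip 8.56 F [ 0.5 -0.  -1.3]
  dr [5.9, -8.8, 22.0] xyz [-15.66, -10.22, 2.86]
  dr [5.9, -8.8, 22.0] xyz [-17.59, -3.27, 6.16]
  dr [5.9, -8.8, 22.0] xyz [-16.26, 4.11, 8.76]
  dr [0.0, -0.0, 0.0] xyz [-0.0, -0.0, 10.3]
```

Emit:
drive_tool(
  dr=[
    [5.9,-8.8,22],
    [5.9,-8.8,22],
    [5.9,-8.8,22],
    [5.9,-8.8,22],
    [5.9,-8.8,22],
  ],
  xyz=[
    [-15.7,-10.2,2.9],
    [-15.7,-10.2,2.9],
    [-15.7,-10.2,2.9],
    [-15.7,-10.2,2.9],
    [-15.7,-10.2,2.9],
  ],
  claw=[6,6,6,6,6],
)

```text
t: 3.42
eef_pos: [274.9, 385.7, 201.3]
ee_rot: [0.977, 2.833, -0.188]
contact_force: [-0.1, 1.0, -0.8]
grip_width: 0.705
grip_force: 0.0
```

Emit:
drive_tool(
  dr=[
    [5.9,-8.8,22],
    [5.9,-8.8,22],
    [5.9,-8.8,22],
    [5.9,-8.8,22],
    [5.9,-8.8,22],
  ],
  xyz=[
    [-17.6,-3.3,6.2],
    [-17.6,-3.3,6.2],
    [-17.6,-3.3,6.2],
    [-17.6,-3.3,6.2],
    [-17.6,-3.3,6.2],
  ],
  claw=[6,6,6,6,6],
)

```text
t: 3.83
eef_pos: [397.6, 244.0, 172.1]
ee_rot: [1.437, 2.463, -0.351]
contact_force: [-0.6, 0.8, 1.0]
grip_width: 0.701
grip_force: 0.0
```

Emit:
drive_tool(
  dr=[
    [5.9,-8.8,22],
    [5.9,-8.8,22],
    [5.9,-8.8,22],
    [5.9,-8.8,22],
    [5.9,-8.8,22],
  ],
  xyz=[
    [-16.3,4.1,8.8],
    [-16.3,4.1,8.8],
    [-16.3,4.1,8.8],
    [-16.3,4.1,8.8],
    [-16.3,4.1,8.8],
  ],
  claw=[6,6,6,6,6],
)

```text
t: 4.25
eef_pos: [520.7, 102.2, 142.8]
ee_rot: [1.807, 2.019, -0.488]
contact_force: [-1.0, 0.6, -0.0]
grip_width: 0.706
grip_force: 0.0
```

```bash
cat >> h.py <<'E'
def wrist_stone(nm,board,n,psi,fn):
    s=cam('wrist');P=cloud(s);save(s,fn)
    M=nets.masks_of('wrist',f'stone_{nm}_centre')
    y=pose(psi,30)[0].apply([0,1,0]);z=-pose(psi,30)[0].apply([1,0,0])
    for d in M[:2]:
        p=P[d['pixels']&(s['range_z']>0)]-board;h=p@n;k=(h>8)&(h<24);t=p[k]
        r=cv2.minAreaRect(np.c_[t@y,t@z].astype(np.float32))
        print(nm,round(d['p'],2),'n',len(t),'top h',np.median(t@n),'rect',np.round(r[1],1),round(r[2],1),'off y,z',np.round(r[0],1),'pct z',np.percentile(t@z,[1,99]).round(1),'pct y',np.percentile(t@y,[1,99]).round(1))
E
python3 - <<'E'
from h import *
Q,n=pose(6.5,30)
wrist_stone('long',LONG,n,6.5,'w1.png')
plan((LONG-n*13,Q))
E
```

```text
long 0.85 n 12777 top h 15.32386408570582 rect [108.2  38. ] 89.3 off y,z [-1.2  0.1] pct z [-53.5  50.7] pct y [-19.6  17.2]
t 4.35 at [520.2 101.9 143.1] grip 6.02 F [ 0.1 -0.1  0.1]
  dr [-0.2, 0.1, -0.2] xyz [0.24, -0.08, 9.9]
```

View pics/w1.png

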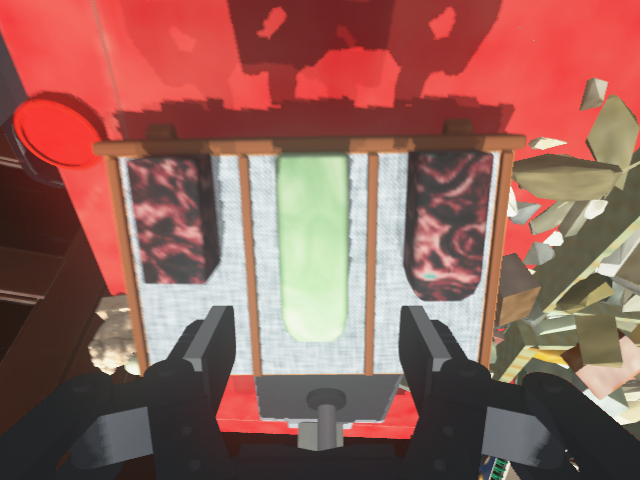

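Emit:
drive_tool(
  dr=[
    [0,0,0],
    [0,0,0],
    [0,0,0],
    [0,0,0],
    [0,0,0],
  ],
  xyz=[
    [0.2,-0.1,3],
    [0.2,-0.1,6],
    [0.2,-0.1,8.5],
    [0.2,-0.1,9.9],
    [0.2,-0.1,9.9],
  ],
  claw=[6,6,6,6,6],
)

```text
t: 4.77
eef_pos: [520.5, 56.3, 54.4]
ee_rot: [1.806, 2.025, -0.492]
contact_force: [0.4, -0.1, 0.4]
grip_width: 0.705
grip_force: 0.0
```

Emit:
drive_tool(
  dr=[
    [0,0,0],
    [0,0,0],
    [0,0,0],
    [0,0,0],
    [0,0,0],
  ],
  xyz=[
    [0,0,0],
    [0,0,0],
    [0,0,0],
    [0,0,0],
    [0,0,0],
  ],
  claw=[3,3,3,3,3],
)

```text
t: 5.18
eef_pos: [524.3, 58.6, 59.3]
ee_rot: [1.804, 2.022, -0.479]
contact_force: [-1.5, 3.9, 3.8]
grip_width: 0.429
grip_force: 63.9
```

Emit:
drive_tool(
  dr=[
    [0,0,0],
    [0,0,0],
    [0,0,0],
    [0,0,0],
    [0,0,0],
  ],
  xyz=[
    [0,0,-1],
    [0,0,-4],
    [0,0,-8],
    [0,0,-12],
    [0,0,-14],
  ],
  claw=[3,3,3,3,3],
)

```text
t: 5.6
eef_pos: [516.4, 129.5, 183.3]
ee_rot: [1.804, 2.022, -0.475]
contact_force: [0.5, 0.3, -3.0]
grip_width: 0.427
grip_force: 63.1
```

```bash
python3 - <<'E'
from h import *
Q,n=pose(3.5,0)
u=Q.apply([0,1,0])
a=PAN-38*u
plan((np.r_[a[:2],230],Q),(np.r_[a[:2],185],Q))
E
```

```text
t 5.6 at [516.4 129.5 183.3] grip 3.64 F [ 0.5  0.3 -3. ]
  dr [0.6, 14.9, 1.5] xyz [-16.21, -1.37, 6.6]
  dr [0.6, 14.9, 1.5] xyz [-17.4, -0.89, 2.21]
  dr [-0.0, -0.0, 0.0] xyz [-0.0, 0.0, 4.5]
```

Emit:
drive_tool(
  dr=[
    [0.6,14.9,1.5],
    [0.6,14.9,1.5],
    [0.6,14.9,1.5],
    [0.6,14.9,1.5],
    [0.6,14.9,1.5],
  ],
  xyz=[
    [-3,-0.3,0.5],
    [-6.2,-0.6,1.8],
    [-9.6,-0.9,3.4],
    [-13,-1.1,5],
    [-16.2,-1.4,6.6],
  ],
  claw=[3,3,3,3,3],
)

```text
t: 6.02
eef_pos: [520.7, -48.6, 203.3]
ee_rot: [1.985, 2.163, -0.263]
contact_force: [0.8, 0.6, -3.7]
grip_width: 0.424
grip_force: 62.9
```

Emit:
drive_tool(
  dr=[
    [0.6,14.9,1.5],
    [0.6,14.9,1.5],
    [0.6,14.9,1.5],
    [0.6,14.9,1.5],
    [0.6,14.9,1.5],
  ],
  xyz=[
    [-4,-0.3,0.5],
    [-8,-0.5,1.1],
    [-12,-0.7,1.6],
    [-15.5,-0.8,2],
    [-17.4,-0.9,2.2],
  ],
  claw=[3,3,3,3,3],
)

```text
t: 6.43
eef_pos: [526.0, -225.9, 226.6]
ee_rot: [-2.161, -2.278, 0.016]
contact_force: [0.9, 0.3, -3.6]
grip_width: 0.43
grip_force: 62.9
```

```bash
python3 - <<'E'
from h import *
np.set_printoptions(precision=1,suppress=True)
Q,n=pose(3.5,0)
u=Q.apply([0,1,0]);a=PAN-38*u
plan((np.r_[a[:2],185],Q))
s=cam('side');P=cloud(s);save(s,'s2.png');p=nets.masks_of('side','stone_long_centre')
for d in p[:1]:
    t=P[d['pixels']];print(d['p'],np.percentile(t,[2,50,98],axis=0))
E
```

```text
t 6.43 at [ 526.  -225.9  226.6] grip 3.67 F [ 0.9  0.3 -3.6]
  dr [-0.5, 0.3, -0.5] xyz [0.76, 0.36, 4.15]
0.74 [[ 506.  -269.1  166.2]
 [ 525.  -195.   250.3]
 [ 544.3 -171.7  253.4]]
```

View pics/s2.png

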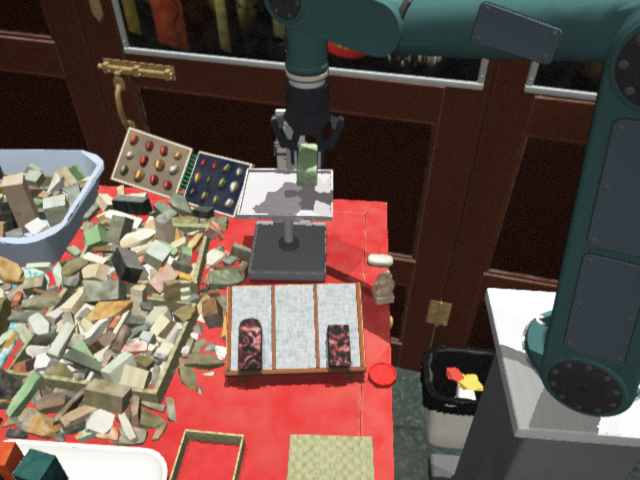

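Emit:
drive_tool(
  dr=[
    [-0.5,0.3,-0.5],
    [-0.5,0.3,-0.5],
    [-0.5,0.3,-0.5],
    [-0.5,0.3,-0.5],
    [-0.5,0.3,-0.5],
  ],
  xyz=[
    [0.8,0.3,1.2],
    [0.8,0.3,2.8],
    [0.8,0.3,4.1],
    [0.8,0.3,4.9],
    [0.8,0.3,5.2],
  ],
  claw=[3,3,3,3,3],
)

```text
t: 6.95
eef_pos: [528.2, -211.1, 172.5]
ee_rot: [-2.141, -2.293, -0.002]
contact_force: [-0.7, 0.7, -3.0]
grip_width: 0.428
grip_force: 62.9
```

Emit:
drive_tool(
  dr=[
    [0,0,0],
    [0,0,0],
    [0,0,0],
    [0,0,0],
    [0,0,0],
  ],
  xyz=[
    [0,0,0.4],
    [0,0,0.8],
    [0,0,1.2],
    [0,0,1.7],
    [0,0,2.2],
  ],
  claw=[3,3,3,3,3],
)

```text
t: 7.37
eef_pos: [529.9, -212.8, 153.5]
ee_rot: [2.144, 2.293, 0.006]
contact_force: [0.2, 0.7, -1.2]
grip_width: 0.428
grip_force: 63.2
```

Emit:
drive_tool(
  dr=[
    [0,0,0],
    [0,0,0],
    [0,0,0],
    [0,0,0],
    [0,0,0],
  ],
  xyz=[
    [0,0,0.5],
    [0,0,1],
    [0,0,1.4],
    [0,0,1.7],
    [0,0,1.9],
  ],
  claw=[3,3,3,3,3],
)

```text
t: 7.78
eef_pos: [529.8, -212.8, 133.8]
ee_rot: [2.145, 2.294, 0.005]
contact_force: [1.8, 0.5, 0.5]
grip_width: 0.431
grip_force: 63.4
```

```bash
cat >> h.py <<'E'
def panz():
    s=cam('side');P=cloud(s)
    m=nets.masks_of('side','pan_floor')[0]['pixels'];q=P[m];q=q[(q[:,0]>480)&(q[:,0]<650)&(q[:,1]>-300)&(q[:,1]<-130)]
    h,e=np.histogram(q[:,2],np.arange(60,180,2));i=h.argmax();z=np.median(q[abs(q[:,2]-e[i]-1)<4][:,2])
    print('pan floor z',z);return s,P
E
python3 - <<'E'
from h import *
plan();panz()
E
```

```text
t 7.78 at [ 529.8 -212.8  133.8] grip 3.68 F [1.8 0.5 0.5]
pan floor z 124.61925763726151
```

Emit:
drive_tool(
  dr=[
    [0,0,0],
    [0,0,0],
    [0,0,0],
    [0,0,0],
    [0,0,0],
  ],
  xyz=[
    [0,0,0.1],
    [0,0,0.1],
    [0,0,0.1],
    [0,0,0.1],
    [0,0,0.1],
  ],
  claw=[3,3,4,5.2,5.2],
)

```text
t: 8.3
eef_pos: [529.1, -212.9, 132.9]
ee_rot: [2.146, 2.294, 0.003]
contact_force: [0.7, 0.1, 0.1]
grip_width: 0.608
grip_force: 0.0
```

Emit:
drive_tool(
  dr=[
    [0,0,0],
    [0,0,0],
    [0,0,0],
    [0,0,0],
    [0,0,0],
  ],
  xyz=[
    [0,0,0],
    [0,0,-1],
    [0,0,-4],
    [0,0,-8],
    [0,0,-12],
  ],
  claw=[5.2,5.2,5.2,5.2,5.2],
)

```text
t: 8.72
eef_pos: [528.3, -212.6, 253.7]
ee_rot: [-2.144, -2.293, -0.003]
contact_force: [-0.2, -0.4, 1.0]
grip_width: 0.61
grip_force: 0.0
```

```bash
python3 - <<'E'
from h import *
np.set_printoptions(precision=1,suppress=True)
s,P=panz();save(s,'s3.png')
for d in nets.masks_of('side','stone_long_centre')[:1]:
    t=P[d['pixels']];t=t[t[:,2]>145];print(d['p'],np.percentile(t,[2,50,98],axis=0))
Q,n=pose(6.5,30)
# mid via wider masks, from side
m=[d for d in nets.masks_of('side','stone_mid_centre')]
for d in m[:1]:
    t=P[d['pixels']]-MID;y=Q.apply([0,1,0]);z=-Q.apply([1,0,0]);h=t@n;t=t[(h>8)&(h<24)]
    print('mid',d['p'],len(t),cv2.minAreaRect(np.c_[t@y,t@z].astype(np.float32)),np.median(t@n))
plan((np.array([590,60,230.]),Q),(MID+n*100,Q),(MID-n*10,Q))
E
```

```text
pan floor z 123.2964401647672
0.66 [[ 509.4 -259.1  147.2]
 [ 529.1 -197.9  156.8]
 [ 548.7 -159.4  159.8]]
mid 0.88 1088 ((-0.15459632873535156, 2.0234222412109375), (83.37450408935547, 38.234928131103516), 89.31853485107422) 14.7825951513998
t 8.92 at [ 529.9 -213.4  255.9] grip 5.23 F [ 0.7 -0.6 -0.4]
  dr [-0.2, -15.0, -1.4] xyz [13.44, 3.9, 1.31]
  dr [-0.2, -15.0, -1.4] xyz [13.23, 4.22, -2.18]
  dr [0.0, 0.0, -0.0] xyz [10.33, 0.7, 3.52]
  dr [0.0, -0.0, 0.0] xyz [0.0, -0.0, 11.0]
```

View pics/s3.png

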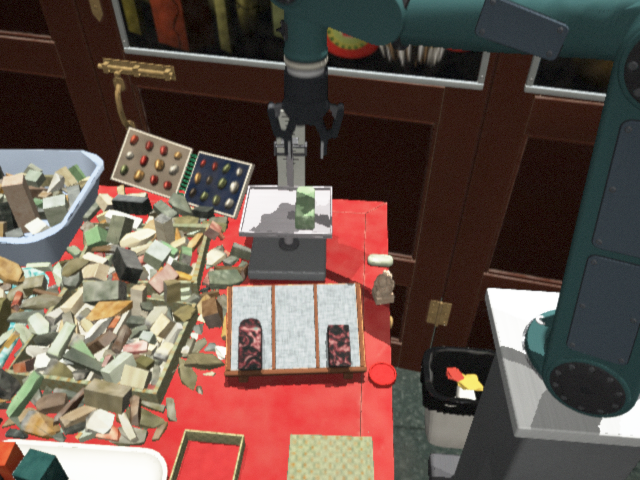

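Emit:
drive_tool(
  dr=[
    [-0.2,-15,-1.4],
    [-0.2,-15,-1.4],
    [-0.2,-15,-1.4],
    [-0.2,-15,-1.4],
    [-0.2,-15,-1.4],
  ],
  xyz=[
    [3,0.8,0.3],
    [6,1.6,0.6],
    [9,2.6,0.9],
    [12,3.4,1.2],
    [13.4,3.9,1.3],
  ],
  claw=[6,6,6,6,6],
)

```text
t: 9.33
eef_pos: [558.0, -72.5, 237.1]
ee_rot: [1.978, 2.177, -0.259]
contact_force: [-0.7, -0.3, 0.4]
grip_width: 0.703
grip_force: 0.0
```

Emit:
drive_tool(
  dr=[
    [-0.2,-15,-1.4],
    [-0.2,-15,-1.4],
    [-0.2,-15,-1.4],
    [-0.2,-15,-1.4],
    [-0.2,-15,-1.4],
  ],
  xyz=[
    [3,0.9,-0.5],
    [6,1.8,-1],
    [9,2.8,-1.5],
    [12,3.8,-2],
    [13.2,4.2,-2.2],
  ],
  claw=[6,6,6,6,6],
)

```text
t: 9.75
eef_pos: [588.0, 64.2, 223.6]
ee_rot: [1.799, 2.035, -0.49]
contact_force: [-0.3, -0.9, 0.3]
grip_width: 0.704
grip_force: 0.0
```

Emit:
drive_tool(
  dr=[
    [0,0,0],
    [0,0,0],
    [0,0,0],
    [0,0,0],
    [0,0,0],
  ],
  xyz=[
    [3,0.2,1],
    [6,0.4,2],
    [9,0.6,3],
    [10.2,0.7,3.5],
    [10.2,0.7,3.5],
  ],
  claw=[6,6,6,6,6],
)

```text
t: 10.17
eef_pos: [585.0, 131.4, 141.5]
ee_rot: [1.801, 2.032, -0.497]
contact_force: [0.1, -0.1, -0.7]
grip_width: 0.705
grip_force: 0.0
```

```bash
python3 - <<'E'
from h import *
Q,n=pose(6.5,30)
wrist_stone('mid',MID,n,6.5,'w4.png')
z=-Q.apply([1,0,0])
plan((MID-n*9+z,Q))
E
```

```text
mid 0.89 n 8914 top h 14.633256794102284 rect [82.8 38. ] 89.2 off y,z [-0.9  1. ] pct z [-40.1  39.9] pct y [-19.4  17.3]
  return _methods._mean(a, axis=axis, dtype=dtype,
  ret = ret.dtype.type(ret / rcount)
Traceback (most recent call last):
  File "h.py", line 39, in wrist_stone
    print(nm,round(d['p'],2),'n',len(t),'top h',np.median(t@n),'rect',np.round(r[1],1),round(r[2],1),'off y,z',np.round(r[0],1),'pct z',np.percentile(t@z,[1,99]).round(1),'pct y',np.percentile(t@y,[1,99]).round(1))
                                                                                                                                        ~~~~~~~~~~~~~^^^^^^^^^^^^
IndexError: index -1 is out of bounds for axis 0 with size 0
```

View pics/w4.png

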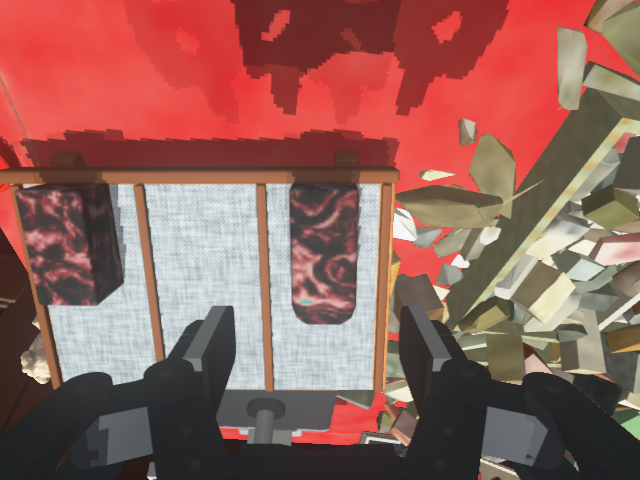

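```bash
python3 - <<'E'
from h import *
Q,n=pose(6.5,30)
plan((MID-n*9-Q.apply([1,0,0])*1.5-Q.apply([0,1,0])*.5,Q))
E
```

```text
t 10.27 at [587.3 130.  146.4] grip 6.01 F [ 0.4 -0.2  0.3]
  dr [-0.2, 0.0, 0.2] xyz [-0.05, 0.17, 10.67]
```

Emit:
drive_tool(
  dr=[
    [0,0,0],
    [0,0,0],
    [0,0,0],
    [0,0,0],
    [0,0,0],
  ],
  xyz=[
    [0,0.2,3],
    [0,0.2,6],
    [0,0.2,9],
    [0,0.2,10.5],
    [0,0.2,10.6],
  ],
  claw=[6,6,6,6,6],
)

```text
t: 10.68
eef_pos: [593.7, 75.1, 52.9]
ee_rot: [1.807, 2.025, -0.493]
contact_force: [-0.4, -0.3, 0.8]
grip_width: 0.702
grip_force: 0.0
```

Emit:
drive_tool(
  dr=[
    [0,0,0],
    [0,0,0],
    [0,0,0],
    [0,0,0],
    [0,0,0],
  ],
  xyz=[
    [0,0,0],
    [0,0,0],
    [0,0,0],
    [0,0,0],
    [0,0,0],
  ],
  claw=[3,3,3,3,3],
)

```text
t: 11.1
eef_pos: [596.5, 78.6, 57.5]
ee_rot: [1.802, 2.023, -0.483]
contact_force: [-0.9, -3.0, 6.0]
grip_width: 0.427
grip_force: 63.9
```

Emit:
drive_tool(
  dr=[
    [0,0,0],
    [0,0,0],
    [0,0,0],
    [0,0,0],
    [0,0,0],
  ],
  xyz=[
    [0,0,-1],
    [0,0,-4],
    [0,0,-8],
    [0,0,-12],
    [0,0,-14],
  ],
  claw=[3,3,3,3,3],
)

```text
t: 11.52
eef_pos: [588.4, 151.9, 180.2]
ee_rot: [1.803, 2.028, -0.474]
contact_force: [1.6, 0.6, -1.6]
grip_width: 0.426
grip_force: 63.2
```

```bash
python3 - <<'E'
from h import *
Q,n=pose(3.5,0)
u=Q.apply([0,1,0])
a=PAN+38*u
plan((np.r_[a[:2],220],Q),(np.r_[a[:2],185],Q))
E
```

```text
t 11.52 at [588.4 151.9 180.2] grip 3.64 F [ 1.6  0.6 -1.6]
  dr [0.5, 14.8, 1.6] xyz [-16.85, -1.34, 7.29]
  dr [0.5, 14.8, 1.6] xyz [-18.18, -0.81, 2.75]
  dr [-0.0, -0.0, 0.0] xyz [0.0, 0.0, 3.5]
```

Emit:
drive_tool(
  dr=[
    [0.5,14.8,1.6],
    [0.5,14.8,1.6],
    [0.5,14.8,1.6],
    [0.5,14.8,1.6],
    [0.5,14.8,1.6],
  ],
  xyz=[
    [-3,-0.3,0.5],
    [-6.4,-0.6,1.8],
    [-10,-0.9,3.6],
    [-13.6,-1.1,5.5],
    [-16.8,-1.3,7.2],
  ],
  claw=[3,3,3,3,3],
)

```text
t: 11.93
eef_pos: [595.5, -34.9, 197.7]
ee_rot: [1.984, 2.164, -0.262]
contact_force: [1.3, 0.6, -3.2]
grip_width: 0.422
grip_force: 63.0
```

Emit:
drive_tool(
  dr=[
    [0.5,14.8,1.6],
    [0.5,14.8,1.6],
    [0.5,14.8,1.6],
    [0.5,14.8,1.6],
    [0.5,14.8,1.6],
  ],
  xyz=[
    [-4,-0.2,0.5],
    [-8,-0.4,1.2],
    [-12,-0.6,1.8],
    [-16,-0.7,2.4],
    [-18.2,-0.8,2.8],
  ],
  claw=[3,3,3,3,3],
)

```text
t: 12.35
eef_pos: [603.1, -221.6, 217.5]
ee_rot: [2.16, 2.279, -0.014]
contact_force: [0.6, 0.5, -3.1]
grip_width: 0.425
grip_force: 63.0
```

Emit:
drive_tool(
  dr=[
    [0,0,0],
    [0,0,0],
    [0,0,0],
    [0,0,0],
    [0,0,0],
  ],
  xyz=[
    [0,0,0],
    [0,0,0],
    [0,0,0],
    [0,0,0],
    [0,0,0],
  ],
  claw=[3,3,3,3,3],
)

```text
t: 12.77
eef_pos: [603.6, -214.6, 217.5]
ee_rot: [-2.153, -2.287, 0.012]
contact_force: [-0.2, 0.4, -2.6]
grip_width: 0.429
grip_force: 63.0
```

```bash
python3 - <<'E'
from h import *
np.set_printoptions(precision=1,suppress=True)
Q,n=pose(3.5,0)
a=PAN+38*Q.apply([0,1,0])
plan((np.r_[a[:2],140],Q))
s=cam('side');P=cloud(s);save(s,'s5.png')
for d in nets.masks_of('side','stone_mid_centre')[:1]:
    t=P[d['pixels']];t=t[t[:,2]>200];print(d['p'],len(t),np.percentile(t,[2,50,98],axis=0))
E
```

```text
t 12.77 at [ 603.6 -214.6  217.5] grip 3.67 F [-0.2  0.4 -2.6]
  dr [-0.3, 0.3, -0.0] xyz [0.12, 0.17, 7.75]
0.88 713 [[ 583.2 -244.9  206.4]
 [ 602.2 -180.5  237.2]
 [ 620.5 -170.4  240.4]]
```

View pics/s5.png

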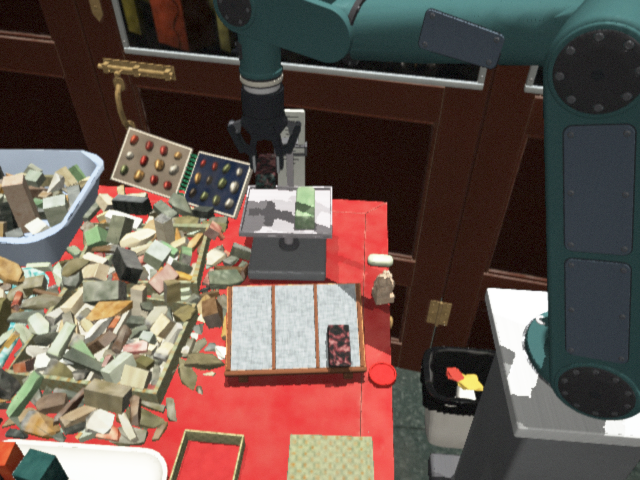

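Emit:
drive_tool(
  dr=[
    [-0.3,0.3,0],
    [-0.3,0.3,0],
    [-0.3,0.3,0],
    [-0.3,0.3,0],
    [-0.3,0.3,0],
  ],
  xyz=[
    [0.1,0.2,2],
    [0.1,0.2,4],
    [0.1,0.2,6],
    [0.1,0.2,7.1],
    [0.1,0.2,7.6],
  ],
  claw=[3,3,3,3,3],
)

```text
t: 13.28
eef_pos: [603.7, -214.7, 138.8]
ee_rot: [-2.152, -2.282, 0.003]
contact_force: [0.2, -0.0, -4.2]
grip_width: 0.43
grip_force: 62.9
```

Emit:
drive_tool(
  dr=[
    [0,0,0],
    [0,0,0],
    [0,0,0],
    [0,0,0],
    [0,0,0],
  ],
  xyz=[
    [0,0,0.4],
    [0,0,0.8],
    [0,0,1.2],
    [0,0,1.6],
    [0,0,2],
  ],
  claw=[3,3,3,3,3],
)

```text
t: 13.7
eef_pos: [605.6, -216.1, 122.8]
ee_rot: [2.155, 2.283, 0.001]
contact_force: [1.1, 1.6, -0.8]
grip_width: 0.426
grip_force: 63.2
```

Emit:
drive_tool(
  dr=[
    [0,0,0],
    [0,0,0],
    [0,0,0],
    [0,0,0],
    [0,0,0],
  ],
  xyz=[
    [0,0,0.5],
    [0,0,1],
    [0,0,1.5],
    [0,0,1.8],
    [0,0,1.8],
  ],
  claw=[3,3,3,3,3],
)

```text
t: 14.12
eef_pos: [604.6, -215.9, 102.7]
ee_rot: [-2.156, -2.284, 0.002]
contact_force: [1.3, 0.4, -0.7]
grip_width: 0.426
grip_force: 63.4
```

```bash
python3 - <<'E'
from h import *
plan();panz()
E
```

```text
t 14.12 at [ 604.6 -215.9  102.7] grip 3.63 F [ 1.3  0.4 -0.7]
pan floor z 89.7056382881641
```

Emit:
drive_tool(
  dr=[
    [0,0,0],
    [0,0,0],
    [0,0,0],
    [0,0,0],
    [0,0,0],
  ],
  xyz=[
    [0,0,0],
    [0,0,0],
    [0,0,0],
    [0,0,0],
    [0,0,0],
  ],
  claw=[3,4,5,5.2,5.2],
)

```text
t: 14.63
eef_pos: [604.8, -216.0, 103.8]
ee_rot: [-2.156, -2.284, 0.001]
contact_force: [-0.5, -0.2, -0.0]
grip_width: 0.607
grip_force: 0.0
```

Emit:
drive_tool(
  dr=[
    [0,0,0],
    [0,0,0],
    [0,0,0],
    [0,0,0],
    [0,0,0],
  ],
  xyz=[
    [0,0,0],
    [0,0,-1],
    [0,0,-4],
    [0,0,-8],
    [0,0,-12],
  ],
  claw=[5.2,5.2,5.2,5.2,5.2],
)

```text
t: 15.05
eef_pos: [604.1, -215.5, 224.2]
ee_rot: [-2.154, -2.282, 0.003]
contact_force: [1.3, -0.7, 0.8]
grip_width: 0.612
grip_force: 0.0
```

Emit:
drive_tool(
  dr=[
    [0,0,0],
    [0,0,0],
    [0,0,0],
    [0,0,0],
    [0,0,0],
  ],
  xyz=[
    [0,0,-4],
    [4,0,-8],
    [8,0,-8],
    [12,0,-8],
    [16,0,-8],
  ],
  claw=[5.2,5.2,5.2,5.2,5.2],
)

```text
t: 15.47
eef_pos: [596.3, -61.5, 306.8]
ee_rot: [2.156, 2.28, 0.003]
contact_force: [1.1, 0.3, 0.7]
grip_width: 0.605
grip_force: 0.0
```

Emit:
drive_tool(
  dr=[
    [0,0,0],
    [0,0,0],
    [0,0,0],
    [0,0,0],
    [0,0,0],
  ],
  xyz=[
    [0,0,0],
    [0,0,0],
    [0,0,0],
    [0,0,0],
    [0,0,0],
  ],
  claw=[5.2,5.2,5.2,5.2,5.2],
)

```text
t: 15.88
eef_pos: [596.1, -64.0, 303.3]
ee_rot: [-2.159, -2.282, 0.002]
contact_force: [-0.1, -0.5, 0.2]
grip_width: 0.608
grip_force: 0.0
```

```bash
python3 - <<'E'
from h import *
plan();s,P=panz();save(s,'s6.png')
a=cv2.imread('pics/s6.png')[90:270,210:390];cv2.imwrite('pics/s6c.png',cv2.resize(a,(540,540),interpolation=cv2.INTER_CUBIC))
E
```

```text
t 15.88 at [596.1 -64.  303.3] grip 5.2 F [-0.1 -0.5  0.2]
pan floor z 90.64685147378356
```

View pics/s6c.png

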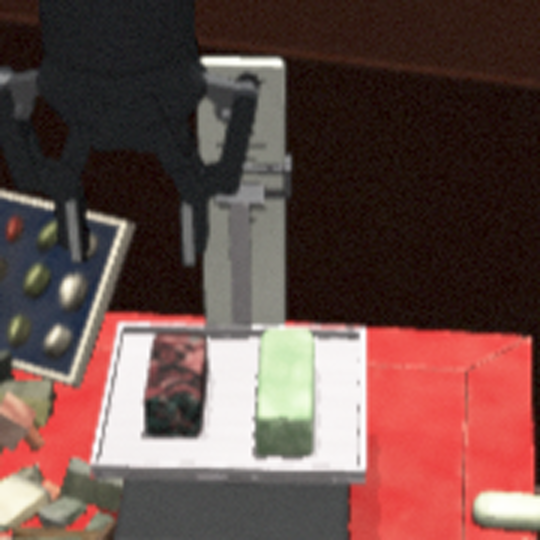

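```bash
python3 -c "
from h import *
print(workorder.sign_off())"
```

```text
the job is handed in; nothing more can be done
None
```

I laid the long and middle-length stones flat in the pan; the pointer came to rest at about 199 mm, against an index middle I measured at about 200 mm. The short stone was left on the stand, and the job was handed in at about 16 s; no verdict came back.

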